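Hold a casting in the corner of a scanning plate

ROBOT

A 6-joint arm with a two-finger parallel gripper is mounted at the origin on the work surface. World frame = base frame: x ahead of the robot, y to its left, z up, the work surface at z = 0. Lengths are in m, angles in rad, forces in N, time in s.
With the tool pointing down it reaches from about 0.375 to 0.9 m from the base axis. Payload 3.1 kg.
Tool frame: the origin (TCP) lies on the centre line of the jaws, within the pads' length; the fingertips stand ahead of it and the grasp point (between the pads) lies 3 mm ahead of it (robot.tip_reach is the z of the fingertips in the tool frame, in m); z points along the fingers, y is the line along which they close (so a half turn about z gives the same grasp; the last joint's range is limited). The gripper opens to 87 mm and grips with 3 to 60 N. Pads are 19 mm wide; open, the fingers measure 117 mm over their backs; the gripper's body (75 mm by 190 mm) begins 51 mm behind the grasp point.
Start: joints at [-1.411, 0.527, 1.433, -0, 1.181, -0.178], TCP at [0.207, -0.59, 0.245] pointing down, gripper open.
Joint ranges: [-3.08, 3.08], [-0.75, 2.2], [0.22, 2.44], [-1.43, 4.57], [0, 2.65], [-2.85, 2.85]. Speed limits (rad/s): [2.79, 2.79, 3.14, 3.14, 3.14, 3.14].

INTERFACE

Orientations are given as a unit quaternion [x, y, z, w].
In Python, from rig import sensors, eyes, ticket, robot gives the robot as it stands.
- The arm moves only by the tool drive_tool, never from a script. Its argument "deltas" is a list that holds one entry, the list of rows, each a list of 6 numbers: the shift along the tool's x, y, z in mm, then the turn, a rotation vector about the tool's x, y, z in rad. A call has 1 to 8 rows; each row shifts and turns the commanded pose from where the row before left it, along the tool's axes as they then stand; what a row does not reach is not made up. A row lasts 1/12 s, in which the tool goes at most 41.7 mm and 7.16 degrees, less where a joint would pass 70% of its speed; a pose out of reach is approached as far as the arm can. A call is refused whole if a number of a shift passes 41.7 or a number of a turn 0.125, either way. A call with a gripper value outside its range is refused whole. "gripper" is the opening in per cent of the stroke, from 0 (shut) to 100 (fully open), set as the call begins (left out, the last holds). The fingers move at their own pace and stop on an object; "squeeze" is the grip in N (left out, the last holds). Time passes only in rows, so rows that do not move let the fingers close. It gives the time, the measured TCP pose, the force, the opening and the grip force at its end, in the units of the state.
- sensors.get_obs(): the state, without advancing time (a new reading comes with each control period).
- eyes.camera(name): name is "side" or "top" or "wrist"; returns a dict with "img" (420x560x3 uint8, red, green, blue), "fov_y" (degrees; the focal length in pixels is half the picture's height over the tangent of half this angle, whatever the lens; pixels are square), "cx", "cy" (the principal point, pixels), "xyz" and "attitude" of the camera in the world; the wrist camera has in their place "hand_eye" (4x4, takes a point from camera to tool coordinates, whose origin is the TCP and whose axes are the flange's). Camera axes: x right, y up, looking along -z (the intrinsics and any distortion apply to the point x, -y, -z); pixel columns grow to the right and rows downward; lengths in m; the calibration is good to about 2 mm. The wrist camera is an equidistant fisheye: a pixel r from the principal point sees the ray r / f radians off the axis. A picture is of the moment at which its call begins: read the wrist's pose just before it. There is no depth.
- ticket.hand_in(): hands the job in; it is judged then, once.
The state is a dict: "time": time; "q": joint angles; "joint_velocities": joint speeds; "joint_torque": joint torques, N m; "position": TCP position; "tool_rot": TCP orientation; "ft_force": force on the tool from outside, world axes, zero at the start; "moment": the same for the moment, N m; "grip_width": finger opening in m; "grip_force": force on a finger pad.
Only numpy, scipy, OpenCV 4.12 (cv2) and the standard library are available. Lean on these libraries where they do the work, as an engineer would, in place of code of your own. Each camera call takes 0.05 s, during which the arm holds its last target. There are 200 camera calls.

TASK

Lift the aluminium casting off the grey mat and set it down flat on the black scanning plate, with its straight end facing the blue stop and one of its long sides facing the red stop. Slide it fully home into the corner, so that it lies flush against both stops at once, and finish while still gripping it and pressing it steadily against both stops: a firm hand push, never hard enough to strain the stops. Do not let go at the end, and leave the other things on the bench where they are.

Things in the scene. Friction and masses are not known exactly. Their poses are not given: they have to be found in the camera images.
- casting_mid (a point): Centre of the loose aluminium casting (about 0.3 to 0.65 kg) lying flat on the mat, 38 mm above its underside; z up. Around it stands the block to grip: 40 mm wide (y -20 to 20), x -50 to 22, top 59 mm above the underside, flat upright sides, gripped across y. Below it is a flange 14 mm thick, 76 mm wide (y -38 to 38), from its straight end at x = -60 to its round end at x = +76 mm.
- casting_end (a point): Middle of the lower edge of the casting's straight end (x = -60, y = 0 mm in the casting's axes, on its underside); same axes as the centre point. The opposite end is a half circle of radius 38 mm and carries a low dome, 56 mm across, up to 43 mm above the underside, around x = 46 mm.
- corner (a point): Point on top of the fixed black round scanning plate (260 mm across, 12 mm thick, white dots) where the planes of the two stop faces meet. x runs along the red stop's face, away from the blue stop; y points into the red stop; z up. When the casting is home its axes are parallel to these and its centre point lies at x = +60, y = -38, z = +38 mm.
- end_stop: Blue rigid bar fixed on the plate, 14 x 56 x 14 mm high, origin at the centre of its underside. Its contact face is the +x face, in the corner's x = 0 plane, from y = -10 to -66 mm in the corner's axes.
- long_stop: Red rigid bar fixed on the plate, 86 x 14 x 14 mm high, origin at the centre of its underside. Its contact face is the -y face, in the corner's y = 0 plane, from x = 12 to 98 mm in the corner's axes.
- mat: Grey foam mat fixed on the bench, 210 x 160 x 6 mm, the casting starts on it; origin at the centre of its underside.
- mouse: Black loose computer mouse, 108 x 60 x 36 mm; leave it alone. Origin at the centre of its underside.
- ref_ball: White loose reference ball of 32 mm on a small dark stand, 50 mm across and 69 mm high in all; leave it alone. Origin at the centre of its underside.
- dot_roll: Yellow loose ring (a roll of marker dots), 70 mm across, 22 mm high; leave it alone. Origin at the centre of its underside.
- gauge_case: Grey loose flat case, 170 x 70 x 26 mm; leave it alone. Origin at the centre of its underside.

How it is judged:
On the way:
1. the casting is lifted clear of the mat in the gripper (height (world z) of casting_mid above 0.07 m and contact force between the fingers and casting above 1 N), for 0.2 s.
At the end, for the whole second after the job is handed in: The casting lies flat on the plate (centre within 3 mm of its seated height, tilt under 0.04 rad), home in the corner within 2.5 mm and 0.035 rad, at rest, straight end to the blue stop, still in the fingers, and is pressed on each of the two stops with more than 1 N throughout the last second (contact force between casting and end_stop above 1 N and contact force between casting and long_stop above 1 N and contact force between casting and the fingers above 1 N and x of casting_mid in the frame of corner between 0.0575 and 0.0625 m and y of casting_mid in the frame of corner between -0.0405 and -0.0355 m and z of casting_mid in the frame of corner between 0.0355 and 0.041 m and angle between casting_mid's own z axis and vertical below 0.04 rad and angle between the x axis of casting_mid and the x axis of corner, either way round below 0.035 rad and linear speed of casting below 0.01 m/s); the arm keeps its last pose, push and grip.
It fails at once if the casting is pressed on a stop with more than 60 N (contact force between casting and end_stop above 60 N or contact force between casting and long_stop above 60 N).
It fails at once if a bystander is moved more than 20 mm (distance of any of mouse, ref_ball, dot_roll, gauge_case from where it was at the start of the episode above 0.02 m).
It also fails if it takes over 48 s, if anything falls off the work surface, if the arm or the gripper's body presses on something with over 40 N, if the wrist force passes 120 N, or if a joint passes its speed limit or range.

## Working session

There is one attempt and no reset: what is moved stays moved. The work goes in short steps, Python scripts to look and compute and a tool call to move; the robot and the scene stay as the last step left them, time stands still between calls to the robot, and variables do not carry over. Pictures are saved under pics/ and viewed, at most 10 in all, crops included, and the job is handed in when it is done.

Besides the shell and the picture viewer there is one more tool, called after ">>>" as name(argument=value, ...), one argument or row to a line, values as JSON. drive_tool: Moves the arm, as the interface text tells. Its arguments: {"type":"object","properties":{"deltas":{"type":"array"},"gripper":{"type":"number"},"squeeze":{"type":"number"}},"required":["deltas"]}

```bash
mkdir -p pics; cat > h.py <<'E'
import numpy as np, cv2
from scipy.spatial.transform import Rotation as R
from rig import sensors, eyes, ticket, robot
def rays(c,px,obs=None):
    px=np.atleast_2d(px).astype(float); h=c['img'].shape[0]
    f=h/2/np.tan(np.radians(c['fov_y'])/2)
    u=(px[:,0]-c['cx'])/f; v=(px[:,1]-c['cy'])/f
    if 'hand_eye' in c:
        r=np.hypot(u,v)+1e-12
        d=np.c_[np.sin(r)*u/r,-np.sin(r)*v/r,-np.cos(r)]
        T=np.eye(4); T[:3,:3]=R.from_quat(obs['tool_rot']).as_matrix(); T[:3,3]=obs['position']
        T=T@np.array(c['hand_eye']); return T[:3,3], d@T[:3,:3].T
    d=np.c_[u,-v,-np.ones(len(u))]
    a=np.array(c['attitude'])
    M=R.from_quat(a).as_matrix() if a.size==4 else a
    return np.array(c['xyz']), d@M.T
def onz(c,px,z,obs=None):
    o,d=rays(c,px,obs); return o+d*((z-o[2])/d[:,2])[:,None]
def mask(img,lo,hi):
    return cv2.inRange(cv2.cvtColor(img,cv2.COLOR_RGB2HSV),np.array(lo),np.array(hi))
E
python3 - <<'E'
from h import *
s=sensors.get_obs(); print({k:np.round(v,3) for k,v in s.items()}, robot.tip_reach)
for n in('top','side','wrist'):
    c=eyes.camera(n); print({k:np.round(v,4).tolist() for k,v in c.items() if k!='img'})
    cv2.imwrite(f'pics/{n}0.png',c['img'][:,:,::-1])
E
```

```text
{'time': np.float64(0.0), 'q': array([-1.411,  0.528,  1.434, -0.   ,  1.181, -0.178]), 'joint_velocities': array([-0.002,  0.001, -0.001,  0.   ,  0.   ,  0.001]), 'joint_torque': array([  0.   , -44.004, -17.659,   0.063,   0.058,  -0.   ]), 'position': array([ 0.207, -0.589,  0.244]), 'tool_rot': array([ 0.986,  0.168,  0.   , -0.001]), 'ft_force': array([-0.578, -0.039,  0.047]), 'moment': array([0.002, 0.007, 0.037]), 'grip_force': np.float64(0.0), 'grip_width': np.float64(0.087)} 0.022
{'fov_y': 52.2481, 'cx': 280.987, 'cy': 206.9621, 'xyz': [0.5235, -0.006, 1.1583], 'attitude': [-0.0254, 0.0225, 0.711, -0.7023]}
{'fov_y': 44.7064, 'cx': 278.5984, 'cy': 212.8026, 'xyz': [-0.0598, 0.7346, 1.0517], 'attitude': [-0.1323, 0.354, 0.8685, -0.3207]}
{'fov_y': 65.7065, 'cx': 275.8968, 'cy': 211.3658, 'hand_eye': [[-0.0007, 0.9658, 0.2592, 0.0707], [1.0, 0.0005, 0.0006, 0.0006], [0.0004, 0.2592, -0.9658, -0.1397], [0.0, 0.0, 0.0, 1.0]]}
```

View pics/top0.png

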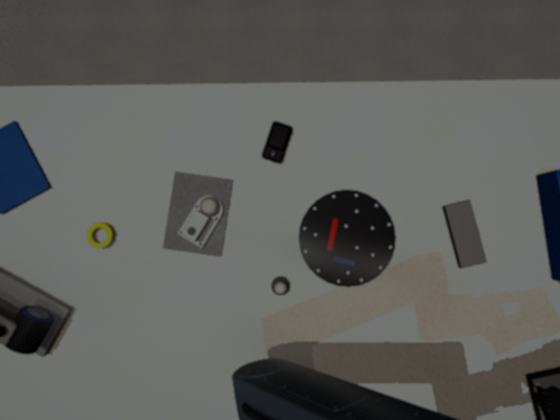

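View pics/side0.png

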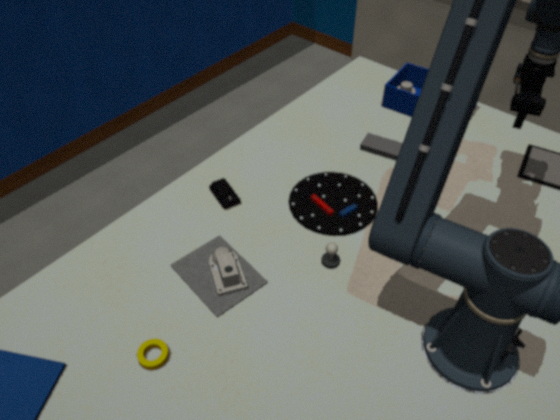

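The top view shows the casting at about (202,222), its dome up and to the right at (208,206), on the mat at (198,214). The red stop is at (333,234) and the blue at (344,261) on the plate centred at (347,238). The ball stand is at (281,286). The side view agrees.

```bash
python3 - <<'E'
from h import *
c=eyes.camera('top'); im=c['img']
def rect(m,z,n):
    k,_=cv2.findContours(m,cv2.RETR_EXTERNAL,cv2.CHAIN_APPROX_NONE); k=max(k,key=cv2.contourArea)
    P=onz(c,k[:,0,:],z)[:,:2]*1000
    r=cv2.minAreaRect(P.astype(np.float32)); print(n,np.round(r[0],1),np.round(r[1],1),round(r[2],2)); return P
roi=np.zeros(im.shape[:2],np.uint8); roi[185:290,295:400]=255
red=(mask(im,[0,150,60],[8,255,255])|mask(im,[172,150,60],[179,255,255]))&roi
blue=mask(im,[100,100,40],[130,255,255])&roi
rect(red,.026,'red'); rect(blue,.026,'blue')
print(onz(c,[[208,206],[281,286],[347,238],[101,235],[277,142]],.03).round(3))
# casting: brighter than mat
g=cv2.cvtColor(im,cv2.COLOR_RGB2GRAY); roi2=np.zeros_like(g); roi2[182:254,172:228]=255
print(g[180,195],g[230,200],g[225,205],g[240,187])
m=((g>115)*255).astype(np.uint8)&roi2
print(m.sum()//255)
rect(m,.03,'cast')
v=np.hstack([cv2.resize(im[160:265,155:240],None,fx=4,fy=4),cv2.resize(im[185:290,295:400],None,fx=4,fy=4)])
cv2.imwrite('pics/crop1.png',v[:,:800,::-1])
E
```

```text
red [ 534.6 -137.4] [16.4 71.9] 76.93
blue [ 456.4 -166.2] [23.7  9.2] 78.04
[[ 0.605  0.191  0.03 ]
 [ 0.393  0.001  0.03 ]
 [ 0.516 -0.174  0.03 ]
 [ 0.532  0.473  0.03 ]
 [ 0.774  0.007  0.03 ]]
71 96 53 84
42
cast [483.6 270. ] [31.6  2.6] 89.31
```

View pics/crop1.png

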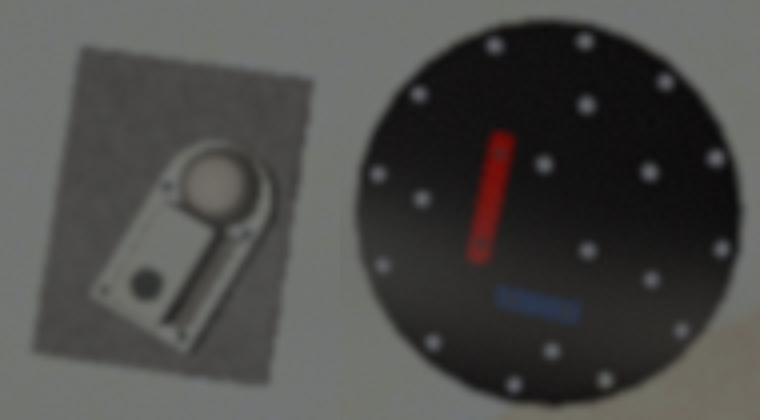

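The crop shows the straight end's corners at about (91,295) and (188,354), and the dome centre at (218,185). The red bar is clear; the blue is dim.

```bash
python3 - <<'E'
from h import *
c=eyes.camera('top')
q=lambda x,y:(x/4+155,y/4+160)
P=onz(c,[q(91,295),q(188,354)],.020)*1000; D=onz(c,[q(218,185)],.045)*1000
print(P.round(1),D.round(1))
e=P.mean(0); a=D[0]-e; print('ax',np.degrees(np.arctan2(a[1],a[0])),np.degrees(np.arctan2(*(P[1]-P[0])[[1,0]])), np.hypot(*a[:2]), np.linalg.norm(P[1]-P[0]))
r=lambda x,y:((x-340)/4+295,y/4+185)
Q=onz(c,[r(503,132),r(478,262)],.026)*1000; b=Q[0]-Q[1];print(Q.round(1),np.degrees(np.arctan2(b[1],b[0])))
s=sensors.get_obs(); print(R.from_quat(s['tool_rot']).as_matrix().round(3))
E
```

```text
[[532.8 273.3  20. ]
 [493.  208.8  20. ]] [[603.2 184.6  45. ]]
ax -32.039421983071406 -121.68041480788992 106.49697684384745 75.76279396762561
[[ 569.3 -146.2   26. ]
 [ 483.9 -128.    26. ]] -12.047440022492493
[[ 0.944  0.331 -0.   ]
 [ 0.331 -0.944  0.001]
 [ 0.    -0.001 -1.   ]]
```

>>> drive_tool(
  deltas=[
    [[24.7, -27, 2, 0, 0, 0], [24.7, -27, 2, 0, 0, 0], [24.7, -27, 2, 0, 0, 0], [24.7, -27, 2, 0, 0, 0], [24.7, -27, 2, 0, 0, 0], [24.7, -27, 2, 0, 0, 0], [24.7, -27, 2, 0, 0, 0], [24.7, -27, 2, 0, 0, 0]],
  ],
  gripper=100,
  squeeze=30,
)

```text
time: 0.92
position: [0.3223, -0.3188, 0.2286]
tool_rot: [0.986, 0.168, 0.0, 0.0]
ft_force: [0.9, -0.4, 0.0]
grip_width: 0.0868
grip_force: 0.0
```

>>> drive_tool(
  deltas=[
    [[24.7, -27, 2, 0, 0, 0], [24.7, -27, 2, 0, 0, 0], [24.7, -27, 2, 0, 0, 0], [24.7, -27, 2, 0, 0, 0], [24.7, -27, 2, 0, 0, 0], [24.7, -27, 2, 0, 0, 0], [24.7, -27, 2, 0, 0, 0], [24.7, -27, 2, 0, 0, 0]],
  ],
)

```text
time: 1.58
position: [0.4373, -0.0494, 0.2126]
tool_rot: [0.986, 0.168, 0.0, 0.0]
ft_force: [1.5, -0.3, -0.8]
grip_width: 0.0867
grip_force: 0.0
```

>>> drive_tool(
  deltas=[
    [[24.7, -27, 2, 0, 0, 0], [24.7, -27, 2, 0, 0, 0], [24.7, -27, 2, 0, 0, 0], [24.7, -27, 2, 0, 0, 0], [24.7, -27, 2, 0, 0, 0], [24.7, -27, 2, 0, 0, 0], [24.7, -27, 2, 0, 0, 0], [24.7, -27, 2, 0, 0, 0]],
  ],
)

```text
time: 2.25
position: [0.552, 0.2201, 0.1964]
tool_rot: [0.986, 0.168, -0.0, 0.0]
ft_force: [-0.2, -1.8, -0.8]
grip_width: 0.0869
grip_force: 0.0
```

>>> drive_tool(
  deltas=[
    [[0, 0, 0, 0, 0, -0.12], [0, 0, 0, 0, 0, -0.12], [0, 0, 0, 0, 0, -0.12], [0, 0, 0, 0, 0, -0.12], [0, 0, 0, 0, 0, -0.12], [0, 0, 0, 0, 0, -0.12], [0, 0, 0, 0, 0, -0.12], [0, 0, 0, 0, 0, -0.12]],
  ],
)

```text
time: 2.92
position: [0.5516, 0.2182, 0.1964]
tool_rot: [0.795, 0.607, -0.0, -0.0]
ft_force: [0.3, -0.6, 1.1]
grip_width: 0.0864
grip_force: 0.0
```

>>> drive_tool(
  deltas=[
    [[0, 0, 0, 0, 0, -0.12], [0, 0, 0, 0, 0, -0.12], [0, 0, 0, 0, 0, -0.12], [0, 0, 0, 0, 0, -0.12], [0, 0, 0, 0, 0, -0.12], [0, 0, 0, 0, 0, -0.12], [0, 0, 0, 0, 0, -0.12], [0, 0, 0, 0, 0, -0.12]],
  ],
)

```text
time: 3.58
position: [0.5516, 0.2182, 0.1964]
tool_rot: [0.425, 0.905, -0.0, -0.0]
ft_force: [0.3, -0.0, -1.7]
grip_width: 0.0869
grip_force: 0.0
```

>>> drive_tool(
  deltas=[
    [[0, 0, 0, 0, 0, -0.12], [0, 0, 0, 0, 0, -0.12], [0, 0, 0, 0, 0, -0.09], [0, 0, 0, 0, 0, 0], [0, 0, 0, 0, 0, 0]],
  ],
)

```text
time: 4.0
position: [0.5516, 0.2182, 0.1965]
tool_rot: [0.275, 0.962, 0.0, -0.0]
ft_force: [0.1, -0.2, -0.1]
grip_width: 0.0866
grip_force: 0.0
```

```bash
cat > look.py <<'E'
import sys
from h import *
s=sensors.get_obs(); c=eyes.camera('wrist'); n=sys.argv[1]
cv2.imwrite(f'pics/{n}.png',c['img'][:,:,::-1]); np.save(f'pics/{n}.npy',{'s':s,'c':c},allow_pickle=True)
M=R.from_quat(s['tool_rot']).as_matrix()
print(s['time'],s['position'].round(4),np.degrees(np.arctan2(M[1,0],M[0,0])).round(2),s['q'].round(2),s['ft_force'].round(1)); print(M.round(3))
E
python3 look.py w1
```

```text
4.0 [0.5516 0.2182 0.1965] 148.13 [ 0.19  0.54  1.56  0.    1.04 -0.83] [ 0.1 -0.2 -0.1]
[[-0.849  0.528 -0.   ]
 [ 0.528  0.849  0.   ]
 [ 0.    -0.    -1.   ]]
```

View pics/w1.png

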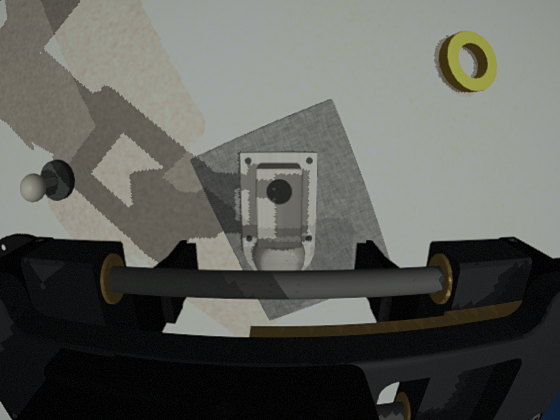

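The wrist view shows the casting aligned with the tool. Its straight-end corners are at about (240,153) and (317,153), its long sides at columns about 240 and 317, and the block spans columns about 257–303.

```bash
python3 - <<'E'
from h import *
d=np.load('pics/w1.npy',allow_pickle=True).item(); c,s=d['c'],d['s']
P=onz(c,[[240,153],[317,153],[241,235],[318.5,235]],.020,s)
M=R.from_quat(s['tool_rot']).as_matrix()
print((P*1000).round(1)); print(((P-s['position'])@M*1000).round(1))
E
```

```text
[[495.3 211.6  20. ]
 [534.9 275.4  20. ]
 [566.1 166.3  20. ]
 [608.5 234.3  20. ]]
[[ 44.4 -35.3 176.5]
 [ 44.4  39.7 176.5]
 [-39.7 -36.4 176.5]
 [-39.8  43.6 176.5]]
```

>>> drive_tool(
  deltas=[
    [[-10, 3, 20, 0, 0, 0], [0, 0, 25, 0, 0, 0], [0, 0, 25, 0, 0, 0], [0, 0, 25, 0, 0, 0], [0, 0, 20, 0, 0, 0], [0, 0, 15, 0, 0, 0], [0, 0, 12, 0, 0, 0], [0, 0, 6, 0, 0, 0]],
  ],
)

```text
time: 4.72
position: [0.561, 0.2153, 0.0469]
tool_rot: [0.274, 0.962, -0.001, -0.001]
ft_force: [-0.7, 0.1, -0.1]
grip_width: 0.0872
grip_force: 0.0
```

>>> drive_tool(
  deltas=[
    [[0, 0, 0, 0, 0, 0], [0, 0, 0, 0, 0, 0], [0, 0, 0, 0, 0, 0], [0, 0, 0, 0, 0, 0], [0, 0, 0, 0, 0, 0], [0, 0, 0, 0, 0, 0], [0, 0, 0, 0, 0, 0], [0, 0, 0, 0, 0, 0]],
  ],
  gripper=0,
  squeeze=40,
)

```text
time: 5.38
position: [0.5619, 0.2155, 0.0489]
tool_rot: [0.273, 0.962, 0.0, 0.0]
ft_force: [-0.2, -0.5, 0.2]
grip_width: 0.0419
grip_force: 0.0
```

>>> drive_tool(
  deltas=[
    [[0, 0, 0, 0, 0, 0], [0, 0, 0, 0, 0, 0], [0, 0, 0, 0, 0, 0], [0, 0, 0, 0, 0, 0]],
  ],
)

```text
time: 5.72
position: [0.5618, 0.2154, 0.0488]
tool_rot: [0.273, 0.962, -0.0, 0.0]
ft_force: [-0.7, -0.7, 2.8]
grip_width: 0.0395
grip_force: 40.0
```

>>> drive_tool(
  deltas=[
    [[0, 0, -5, 0, 0, 0], [0, 0, -10, 0, 0, 0], [0, 0, -15, 0, 0, 0], [0, 0, -20, 0, 0, 0], [0, 0, -20, 0, 0, 0], [0, 0, -20, 0, 0, 0], [0, 0, -15, 0, 0, 0], [0, 0, -5, 0, 0, 0]],
  ],
)

```text
time: 6.38
position: [0.5628, 0.2159, 0.1612]
tool_rot: [0.273, 0.962, 0.001, 0.002]
ft_force: [0.6, -0.7, -4.7]
grip_width: 0.0395
grip_force: 40.0
```

>>> drive_tool(
  deltas=[
    [[-5, -8, 0, 0, 0, 0], [-10, -17, 0, 0, 0, 0], [-15, -25, 0, 0, 0, 0], [-15, -25, 0, 0, 0, 0], [-15, -25, 0, 0, 0, 0], [-15, -25, 0, 0, 0, 0], [-15, -25, 0, 0, 0, 0], [-15, -25, 0, 0, 0, 0]],
  ],
)

```text
time: 7.05
position: [0.5574, 0.0096, 0.157]
tool_rot: [0.273, 0.962, -0.0, -0.002]
ft_force: [0.9, -0.5, -5.0]
grip_width: 0.0396
grip_force: 40.0
```

>>> drive_tool(
  deltas=[
    [[-17, -28, 0, 0, 0, 0], [-17, -28, 0, 0, 0, 0], [-17, -28, 0, 0, 0, 0], [-17, -28, 0, 0, 0, 0], [-17, -28, 0, 0, 0, 0], [-17, -28, 0, 0, 0, 0], [-17, -28, 0, 0, 0, 0], [-10, -20, 0, 0, 0, 0]],
  ],
)

```text
time: 7.72
position: [0.5541, -0.2438, 0.157]
tool_rot: [0.274, 0.962, -0.0, -0.001]
ft_force: [1.0, -0.2, -4.5]
grip_width: 0.0394
grip_force: 40.0
```

>>> drive_tool(
  deltas=[
    [[0, 0, 0, 0, 0, -0.06], [0, 0, 0, 0, 0, -0.08], [0, 0, 0, 0, 0, -0.08], [0, 0, 0, 0, 0, -0.08], [0, 0, 0, 0, 0, -0.044], [0, 0, 0, 0, 0, 0], [0, 0, 0, 0, 0, 0], [0, 0, 0, 0, 0, 0]],
  ],
)

```text
time: 8.38
position: [0.5544, -0.2401, 0.1576]
tool_rot: [0.105, 0.994, 0.0, -0.001]
ft_force: [0.9, -0.0, -4.3]
grip_width: 0.0397
grip_force: 40.0
```

```bash
python3 look.py w2
```

```text
8.3833 [ 0.5544 -0.2401  0.1576] 167.91 [-0.59  0.61  1.56 -0.    0.97 -1.95] [ 0.9 -0.  -4.3]
[[-0.978  0.209 -0.002]
 [ 0.209  0.978  0.001]
 [ 0.002  0.001 -1.   ]]
```

View pics/w2.png

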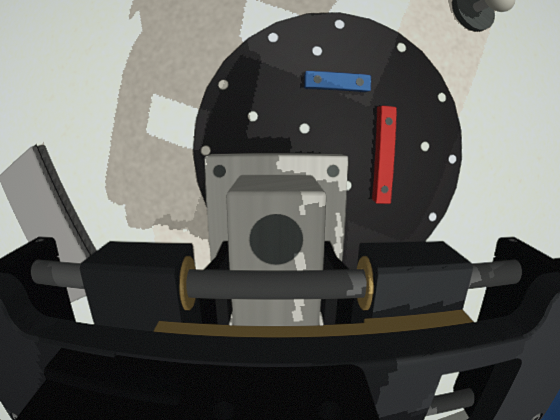

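Casting held straight: flange end corners at about (206,155) and (348,156). The blue bar is at (338,81), the red at (386,154), both clear.

```bash
cat > stops.py <<'E'
import sys
from h import *
d=np.load(f'pics/{sys.argv[1]}.npy',allow_pickle=True).item(); c,s=d['c'],d['s']; im=c['img']
M=R.from_quat(s['tool_rot']).as_matrix()
for n,m in(('red',mask(im,[0,150,60],[8,255,255])|mask(im,[172,150,60],[179,255,255])),('blue',mask(im,[100,100,90],[125,255,255]))):
    m[320:]=0
    k,_=cv2.findContours(m,cv2.RETR_EXTERNAL,cv2.CHAIN_APPROX_NONE); k=max(k,key=cv2.contourArea)
    P=((onz(c,k[:,0,:],.026,s)-s['position'])@M*1000)[:,:2]
    b=cv2.boxPoints(cv2.minAreaRect(P.astype(np.float32))); L=b-np.roll(b,1,0); l=np.hypot(*L.T); j=l.argmax()
    a=np.degrees(np.arctan2(L[j,1],L[j,0]))
    print(n,'centre(tool mm)',b.mean(0).round(1),'size',np.sort(l)[1:3].round(1),l.round(1),'long-side angle',round(a%180,2)); print(b.round(1).tolist())
if len(sys.argv)>2:
    z=float(sys.argv[2]); px=np.array(eval(sys.argv[3])); print('cast',((onz(c,px,z,s)-s['position'])@M*1000).round(1).tolist())
E
python3 stops.py w2 0.129 "[[206,155],[348,156],[208,230]]"
```

```text
red centre(tool mm) [48.1 93.6] size [17.9 85.9] [85.9 17.9 85.9 17.9] long-side angle 0.79
[[5.099999904632568, 102.0], [5.300000190734863, 84.0999984741211], [91.19999694824219, 85.19999694824219], [90.9000015258789, 103.19999694824219]]
blue centre(tool mm) [110.5  51.7] size [14.2 54.8] [14.2 54.8 14.2 54.8] long-side angle 90.85
[[103.0, 79.0], [103.80000305175781, 24.200000762939453], [118.0, 24.399999618530273], [117.0999984741211, 79.19999694824219]]
cast [[55.8, -37.2, 28.7], [55.2, 37.5, 28.8], [14.5, -38.0, 28.6]]
```

>>> drive_tool(
  deltas=[
    [[6, 7, 5, 0, 0, 0], [8, 8, 12, 0, 0, 0.0], [8, 8, 18, 0, 0, 0], [8, 8, 20, 0, 0, 0], [6, 7, 18, 0, 0, 0], [0, 0, 12, 0, 0, 0], [0, 0, 6, 0, 0, 0], [0, 0, 3, 0, 0, 0]],
  ],
)

```text
time: 9.1
position: [0.5274, -0.1949, 0.0636]
tool_rot: [0.105, 0.995, 0.0, -0.001]
ft_force: [-0.5, -0.7, -4.2]
grip_width: 0.0398
grip_force: 40.0
```

>>> drive_tool(
  deltas=[
    [[0, 0, 0, 0, 0, 0], [0, 0, 0, 0, 0, 0], [0, 0, 0, 0, 0, 0]],
  ],
)

```text
time: 9.35
position: [0.5287, -0.1961, 0.0654]
tool_rot: [0.105, 0.994, -0.0, 0.001]
ft_force: [0.0, -0.1, -4.5]
grip_width: 0.0399
grip_force: 40.0
```

```bash
python3 look.py w3; python3 stops.py w3
```

```text
9.35 [ 0.5287 -0.1961  0.0654] 167.96 [-0.55  0.71  1.72  0.    0.71 -1.91] [ 0.  -0.1 -4.5]
[[-0.978  0.209  0.002]
 [ 0.209  0.978 -0.001]
 [-0.002 -0.001 -1.   ]]
red centre(tool mm) [21.7 56.3] size [17.2 71.8] [71.8 17.2 71.8 17.2] long-side angle 1.27
[[-14.300000190734863, 64.0999984741211], [-14.0, 46.900001525878906], [57.79999923706055, 48.5], [57.5, 65.69999694824219]]
blue centre(tool mm) [76.6 14.3] size [13.8 55.5] [13.8 55.5 13.8 55.5] long-side angle 90.84
[[69.30000305175781, 42.0], [70.0999984741211, -13.5], [83.9000015258789, -13.300000190734863], [83.0, 42.20000076293945]]
```

View pics/w3.png

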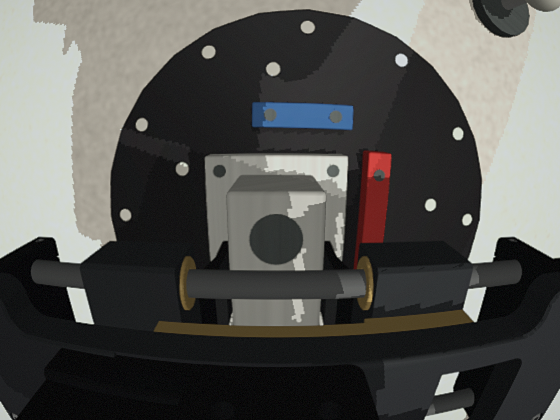

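Gaps are about 14 mm to blue and 13 mm to red, with the angles matched within about 0.5°. Lowering now.

>>> drive_tool(
  deltas=[
    [[0, 0, 4, 0, 0, 0], [0, 0, 3, 0, 0, 0], [0, 0, 2, 0, 0, 0], [0, 0, 0.5, 0, 0, 0], [0, 0, 0, 0, 0, 0], [0, 0, 0, 0, 0, 0]],
  ],
)

```text
time: 9.9
position: [0.5279, -0.1955, 0.0549]
tool_rot: [0.105, 0.995, 0.0, -0.0]
ft_force: [-0.0, 0.4, -4.7]
grip_width: 0.0395
grip_force: 40.0
```

>>> drive_tool(
  deltas=[
    [[0, 0, 0.5, 0, 0, 0], [0, 0, 0.5, 0, 0, 0], [0, 0, 0, 0, 0, 0], [0, 0, 0, 0, 0, 0]],
  ],
)

```text
time: 10.23
position: [0.5279, -0.1955, 0.0548]
tool_rot: [0.105, 0.995, -0.0, 0.0]
ft_force: [-1.1, 1.2, 5.2]
grip_width: 0.0403
grip_force: 40.0
```

>>> drive_tool(
  deltas=[
    [[0, 2, 0, 0, 0, 0], [0, 3, 0, 0, 0, 0], [0, 3, 0, 0, 0, 0], [0, 2, 0, 0, 0, 0], [0, 0, 0, 0, 0, 0], [0, 0, 0, 0, 0, 0]],
  ],
)

```text
time: 10.73
position: [0.5314, -0.1871, 0.0548]
tool_rot: [0.104, 0.995, -0.001, 0.002]
ft_force: [0.1, -4.5, 5.1]
grip_width: 0.0395
grip_force: 40.0
```

>>> drive_tool(
  deltas=[
    [[2, 0, 0, 0, 0, 0], [3, 0, 0, 0, 0, 0], [3, 0, 0, 0, 0, 0], [2, 0, 0, 0, 0, 0], [0, 0, 0, 0, 0, 0], [0, 0, 0, 0, 0, 0]],
  ],
)

```text
time: 11.23
position: [0.5232, -0.1845, 0.0549]
tool_rot: [0.105, 0.994, -0.001, 0.004]
ft_force: [4.8, -1.9, 4.9]
grip_width: 0.0395
grip_force: 40.0
```

>>> drive_tool(
  deltas=[
    [[0, 1, 0, 0, 0, 0], [0, 1, 0, 0, 0, 0], [0, 0, 0, 0, 0, 0]],
  ],
)

```text
time: 11.48
position: [0.5231, -0.1833, 0.0549]
tool_rot: [0.104, 0.995, -0.002, 0.003]
ft_force: [2.7, -5.1, 5.4]
grip_width: 0.0397
grip_force: 40.0
```

>>> drive_tool(
  deltas=[
    [[0, 0.7, 0, 0, 0, 0], [0, 0, 0, 0, 0, 0], [0, 0, 0, 0, 0, 0]],
  ],
)

```text
time: 11.73
position: [0.5231, -0.1828, 0.0549]
tool_rot: [0.105, 0.995, -0.002, 0.003]
ft_force: [2.9, -6.0, 4.7]
grip_width: 0.0398
grip_force: 40.0
```

>>> drive_tool(
  deltas=[
    [[0, 0.7, 0, 0, 0, 0], [0, 0, 0, 0, 0, 0], [0, 0, 0, 0, 0, 0]],
  ],
)

```text
time: 11.98
position: [0.523, -0.1821, 0.0548]
tool_rot: [0.105, 0.995, -0.001, 0.003]
ft_force: [1.3, -5.3, 4.6]
grip_width: 0.0394
grip_force: 40.0
```

>>> drive_tool(
  deltas=[
    [[0, 0.7, 0, 0, 0, 0], [0, 0, 0, 0, 0, 0], [0, 0, 0, 0, 0, 0]],
  ],
)

```text
time: 12.23
position: [0.523, -0.1814, 0.0548]
tool_rot: [0.105, 0.995, -0.002, 0.002]
ft_force: [0.6, -6.2, 4.5]
grip_width: 0.0398
grip_force: 40.0
```

>>> drive_tool(
  deltas=[
    [[0, 0.7, 0, 0, 0, 0], [0, 0, 0, 0, 0, 0], [0, 0, 0, 0, 0, 0]],
  ],
)

```text
time: 12.48
position: [0.523, -0.1813, 0.0549]
tool_rot: [0.104, 0.995, -0.002, 0.002]
ft_force: [0.6, -7.9, 5.5]
grip_width: 0.0398
grip_force: 40.0
```

>>> drive_tool(
  deltas=[
    [[0, 0.7, 0, 0, 0, 0], [0, 0, 0, 0, 0, 0], [0, 0, 0, 0, 0, 0]],
  ],
)

```text
time: 12.73
position: [0.5231, -0.1813, 0.0549]
tool_rot: [0.104, 0.995, -0.002, 0.002]
ft_force: [-1.0, -10.3, 5.3]
grip_width: 0.0398
grip_force: 40.0
```

Red contact found (stiffness roughly 3–4 N/mm). Now towards blue.

>>> drive_tool(
  deltas=[
    [[1.5, 0, 0, 0, 0, 0], [1.5, 0, 0, 0, 0, 0], [0, 0, 0, 0, 0, 0], [0, 0, 0, 0, 0, 0]],
  ],
)

```text
time: 13.07
position: [0.5224, -0.1811, 0.0552]
tool_rot: [0.105, 0.994, -0.003, 0.005]
ft_force: [3.9, -8.4, 3.9]
grip_width: 0.0399
grip_force: 40.0
```

>>> drive_tool(
  deltas=[
    [[1, 0, 0, 0, 0, 0], [1, 0, 0, 0, 0, 0], [0, 0, 0, 0, 0, 0], [0, 0, 0, 0, 0, 0]],
  ],
)

```text
time: 13.4
position: [0.5217, -0.1808, 0.0554]
tool_rot: [0.106, 0.994, -0.003, 0.006]
ft_force: [6.2, -7.3, 3.1]
grip_width: 0.0399
grip_force: 40.0
```

>>> drive_tool(
  deltas=[
    [[1, 0, 0, 0, 0, 0], [0, 0, 0, 0, 0, 0], [0, 0, 0, 0, 0, 0]],
  ],
)

```text
time: 13.65
position: [0.521, -0.1806, 0.0554]
tool_rot: [0.106, 0.994, -0.003, 0.007]
ft_force: [6.4, -7.4, 1.7]
grip_width: 0.0398
grip_force: 40.0
```

>>> drive_tool(
  deltas=[
    [[1, 0, 0, 0, 0, 0], [0, 0, 0, 0, 0, 0], [0, 0, 0, 0, 0, 0]],
  ],
)

```text
time: 13.9
position: [0.5202, -0.1804, 0.0554]
tool_rot: [0.106, 0.994, -0.003, 0.007]
ft_force: [6.1, -6.9, 2.3]
grip_width: 0.0399
grip_force: 40.0
```

>>> drive_tool(
  deltas=[
    [[1, 0, 0, 0, 0, 0], [1, 0, 0, 0, 0, 0], [0, 0, 0, 0, 0, 0]],
  ],
)

```text
time: 14.15
position: [0.5182, -0.18, 0.0554]
tool_rot: [0.106, 0.994, -0.003, 0.007]
ft_force: [6.4, -7.3, 2.7]
grip_width: 0.0394
grip_force: 40.0
```

>>> drive_tool(
  deltas=[
    [[1, 0, 0, 0, 0, 0], [0, 0, 0, 0, 0, 0], [0, 0, 0, 0, 0, 0]],
  ],
)

```text
time: 14.4
position: [0.5174, -0.1798, 0.0555]
tool_rot: [0.106, 0.994, -0.003, 0.007]
ft_force: [6.7, -6.4, 3.0]
grip_width: 0.0395
grip_force: 40.0
```

>>> drive_tool(
  deltas=[
    [[1, 0, 0, 0, 0, 0], [0, 0, 0, 0, 0, 0], [0, 0, 0, 0, 0, 0]],
  ],
)

```text
time: 14.65
position: [0.5173, -0.1798, 0.0555]
tool_rot: [0.106, 0.994, -0.003, 0.008]
ft_force: [9.1, -7.1, 2.5]
grip_width: 0.0399
grip_force: 40.0
```

>>> drive_tool(
  deltas=[
    [[1, 0, 0, 0, 0, 0], [0, 0, 0, 0, 0, 0], [0, 0, 0, 0, 0, 0]],
  ],
)

```text
time: 14.9
position: [0.5172, -0.1798, 0.0557]
tool_rot: [0.107, 0.994, -0.003, 0.009]
ft_force: [10.2, -5.7, 2.9]
grip_width: 0.0397
grip_force: 40.0
```

```bash
python3 look.py w4; python3 stops.py w4; python3 -c "
from h import *
s=sensors.get_obs(); print(s['moment'].round(2)); M=R.from_quat(s['tool_rot']).as_matrix(); print(M.T@[0,0,-1], (M.T@s['ft_force']).round(1),(M.T@s['moment']).round(2))"
```

```text
14.9 [ 0.5172 -0.1798  0.0557] 167.76 [-0.54  0.71  1.78  0.    0.63 -1.9 ] [10.2 -5.7  2.9]
[[-0.977  0.212  0.017]
 [ 0.212  0.977 -0.008]
 [-0.019 -0.004 -1.   ]]
red centre(tool mm) [17.8 44.7] size [14.3 54.4] [54.4 14.3 54.4 14.3] long-side angle 0.6
[[-9.5, 51.5], [-9.300000190734863, 37.29999923706055], [45.099998474121094, 37.900001525878906], [44.900001525878906, 52.099998474121094]]
blue centre(tool mm) [62.6  0.7] size [13.6 55.2] [13.6 55.2 13.6 55.2] long-side angle 90.65
[[55.400001525878906, 28.299999237060547], [56.099998474121094, -26.899999618530273], [69.69999694824219, -26.799999237060547], [69.0, 28.399999618530273]]
[-0.78 -1.63 -0.38]
[0.01850596 0.0044477  0.99981886] [-11.   -4.   -1.6] [ 0.43 -1.75  0.38]
```

View pics/w4.png

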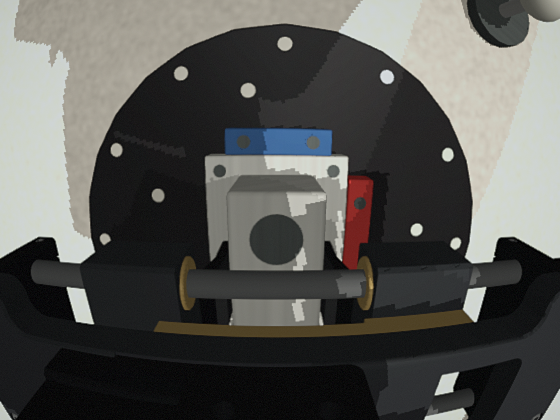

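The casting is flush on both stops: its end at (205–348,155) touches the blue bar and its right side touches the red. The tool is tipped 0.019 rad by the push, so I'll counter-rotate and firm up the red push.

>>> drive_tool(
  deltas=[
    [[0, 0.7, 0, 0, 0.01, 0], [0, 0.7, 0.3, 0, 0.01, 0], [0, 0, 0, 0, 0, 0], [0, 0, 0, 0, 0, 0]],
  ],
)

```text
time: 15.28
position: [0.5177, -0.1798, 0.0553]
tool_rot: [0.106, 0.994, -0.003, -0.0]
ft_force: [7.4, -10.1, -0.4]
grip_width: 0.0398
grip_force: 40.0
```

>>> drive_tool(
  deltas=[
    [[0, 0.7, 0, 0, 0.005, 0], [0, 0.7, 0, 0, 0.005, 0], [0, 0, 0, 0, 0, 0], [0, 0, 0, 0, 0, 0]],
  ],
)

```text
time: 15.62
position: [0.5177, -0.1796, 0.0553]
tool_rot: [0.106, 0.994, -0.004, -0.005]
ft_force: [3.8, -14.1, -0.1]
grip_width: 0.0398
grip_force: 40.0
```

```bash
python3 -c "
from h import *
s=sensors.get_obs(); print(s['position'],s['joint_velocities'].round(3)); M=R.from_quat(s['tool_rot']).as_matrix(); print(M.T@[0,0,-1], (M.T@s['ft_force']).round(1),(M.T@s['moment']).round(2),np.degrees(np.arctan2(M[1,0],M[0,0])))"
```

```text
[ 0.51774646 -0.17964594  0.05527237] [-0.001 -0.001  0.     0.001 -0.002 -0.001]
[-0.00991612  0.00842966  0.9999153 ] [ -6.7 -13.    0.2] [ 2.14 -1.99  0.42] 167.87489343701597
```

>>> drive_tool(
  deltas=[
    [[1, 0, 0, 0, 0, 0], [1, 0, 0.4, 0, 0, 0], [1, 0, 0, 0, 0, 0], [0, 0, 0, 0, 0, 0], [0, 0, 0, 0, 0, 0]],
  ],
)

```text
time: 16.03
position: [0.5176, -0.1796, 0.0553]
tool_rot: [0.106, 0.994, -0.004, -0.002]
ft_force: [11.2, -12.2, -1.8]
grip_width: 0.0398
grip_force: 40.0
```

```bash
cat > st.py <<'E'
from h import *
s=sensors.get_obs(); print(s['position'],s['joint_velocities'].round(3)); M=R.from_quat(s['tool_rot']).as_matrix(); print(M.T@[0,0,-1], (M.T@s['ft_force']).round(1),(M.T@s['moment']).round(2),np.degrees(np.arctan2(M[1,0],M[0,0])))
E
python3 st.py
```

```text
[ 0.5176178  -0.17961935  0.05532208] [ 0.001  0.     0.001 -0.001  0.001  0.   ]
[-0.00371302  0.00894108  0.99995313] [-13.6  -9.5   1.8] [ 1.7  -2.48  0.37] 167.83509301036037
```

>>> drive_tool(
  deltas=[
    [[0, 1, 0.5, 0, 0, 0], [0, 1, 0.5, 0, 0, 0], [0, 0.5, 0, 0, 0, 0], [0.5, 0, 0, 0, 0, 0], [0, 0, 0, 0, 0, 0], [0, 0, 0, 0, 0, 0], [0, 0, 0, 0, 0, 0]],
  ],
)

```text
time: 16.62
position: [0.5177, -0.1794, 0.0554]
tool_rot: [0.105, 0.994, -0.006, -0.002]
ft_force: [6.8, -19.8, 3.3]
grip_width: 0.0395
grip_force: 40.0
```

```bash
python3 st.py; python3 look.py w5; python3 stops.py w5
```

```text
[ 0.51768546 -0.17941516  0.05540552] [ 0.     0.001 -0.002 -0.     0.001  0.   ]
[-0.00238458  0.01230636  0.99992143] [-10.8 -17.9  -3.1] [ 2.98 -2.08  0.42] 167.8966257494892
16.6167 [ 0.5177 -0.1794  0.0554] 167.9 [-0.53  0.72  1.76 -0.02  0.66 -1.87] [  6.8 -19.8   3.3]
[[-0.978  0.21  -0.005]
 [ 0.21   0.978 -0.012]
 [ 0.002 -0.012 -1.   ]]
red centre(tool mm) [17.7 44.5] size [14.1 53.4] [53.4 14.1 53.4 14.1] long-side angle 1.04
[[-9.100000381469727, 51.0], [-8.899999618530273, 37.0], [44.5, 37.900001525878906], [44.20000076293945, 52.0]]
blue centre(tool mm) [62.2  0.6] size [13.5 55.2] [13.5 55.2 13.5 55.2] long-side angle 90.7
[[55.099998474121094, 28.100000381469727], [55.79999923706055, -27.100000381469727], [69.30000305175781, -26.899999618530273], [68.5999984741211, 28.299999237060547]]
```

View pics/w5.png

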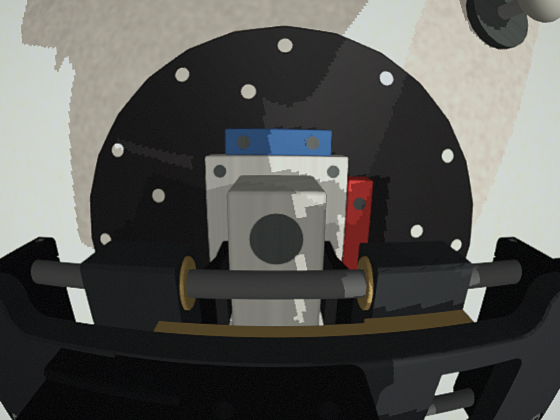

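Still flush on both stops. I'll add some push towards blue so friction at the red stop can't mask it.

>>> drive_tool(
  deltas=[
    [[1, 0, 0, 0, 0, 0], [1, 0, 0, 0, 0, 0], [0.5, 0, 0, 0, 0, 0], [0, 0, 0, 0, 0, 0], [0, 0, 0, 0, 0, 0], [0, 0, 0, 0, 0, 0], [0, 0, 0, 0, 0, 0], [0, 0, 0, 0, 0, 0]],
  ],
)

```text
time: 17.33
position: [0.5176, -0.1794, 0.0554]
tool_rot: [0.106, 0.994, -0.006, 0.001]
ft_force: [12.8, -18.5, -0.3]
grip_width: 0.0399
grip_force: 40.0
```

```bash
python3 st.py
```

```text
[ 0.51755552 -0.17940115  0.05542662] [ 0.002 -0.002  0.001  0.001  0.    -0.002]
[0.00249277 0.01274046 0.99991573] [-16.4 -15.4   0.5] [ 2.67 -2.51  0.43] 167.87013976077128
```

Pushes of about 16 N on blue and 15 N on red, with the arm at rest and tool tilt 0.013 rad. Handing in.

```bash
python3 -c "
from rig import ticket
print(ticket.hand_in())"
```

```text
the job is handed in; nothing more can be done
None
```

The casting is home in the corner, flush against both stops and still gripped at 40 N; I pressed it with about 16 N towards the blue stop and 15 N towards the red, and handed the job in at about 17 s (no verdict was returned).

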